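Mark the leak-test station for batch 7

ROBOT

A 6-joint arm with a two-finger parallel gripper is mounted at the origin on the work surface. World frame = base frame: x ahead of the robot, y to its left, z up, the work surface at z = 0. Lengths are in m, angles in rad, forces in N, time in s.
With the tool pointing down it reaches from about 0.3 to 0.875 m from the base axis. Payload 6.4 kg.
Tool frame: the origin (TCP) lies between the finger pads; the fingertips stand 14 mm ahead of it and the grasp point (between the pads) lies 5 mm behind it; z points along the fingers, y is the line along which they close (so a half turn about z gives the same grasp; the last joint's range is limited). The gripper opens to 88 mm and grips with 3 to 60 N. Pads are 18 mm wide; open, the fingers measure 123 mm over their backs; the gripper's body (75 mm by 187 mm) begins 45 mm behind the grasp point.
Start: joints at [-1.522, 0.181, 1.607, -0, 1.354, -0.206], TCP at [0.145, -0.556, 0.253] pointing down, gripper open.
Joint ranges: [-2.99, 2.99], [-0.89, 2.07], [0.3, 2.58], [-1.14, 4.28], [0, 2.63], [-3.12, 3.12]. Speed limits (rad/s): [2.57, 2.57, 3.01, 3.14, 3.14, 3.14].

INTERFACE

Orientations are given as a unit quaternion [x, y, z, w].
In Python, from workcell import manip gives the robot as it stands.
- The arm moves only by the tool move_arm, never from a script. Its argument "moves" is text: rows parted by semicolons, each of 7 numbers parted by spaces: the shift along the tool's x, y, z in mm, then the turn, a rotation vector about the tool's x, y, z in rad, then the closure, from 0 (fully open) to 1 (shut). In form: x y z wx wy wz hand; .... A call has 1 to 20 rows; each row shifts and turns the commanded pose from where the row before left it, along the tool's axes as they then stand; what a row does not reach is not made up. A row lasts 1/12 s, in which the tool goes at most 41.7 mm and 7.16 degrees, less where a joint would pass 70% of its speed; a pose out of reach is approached as far as the arm can. A call is refused whole if a number of a shift passes 41.7 or a number of a turn 0.125, either way. A call with a gripper value outside its range is refused whole. The fingers move at their own pace and stop on an object; the grip force is fixed at half the most. Time passes only in rows, so rows that do not move let the fingers close. It gives the time, the measured TCP pose, the force, the opening and the grip force at its end, in the units of the state.
- manip.observe(): the state, without advancing time (a new reading comes with each control period).
- manip.get_image(name): name is "side" or "top"; returns (picture, depth): 400x640x3 uint8, blue, green, red; 400x640 float32, m along the optical axis (not along the pixel's ray), 0 where there is no reading.
- manip.camera_params(name): a dict with "mtx" (3x3 intrinsics, pixels), "pose" (4x4, takes a point from camera to world coordinates). Camera axes: x right, y up, looking along -z (the intrinsics and any distortion apply to the point x, -y, -z); pixel columns grow to the right and rows downward; lengths in m; the calibration is good to about 2 mm. A picture is of the moment at which its call begins. camera_params takes no time and is no camera call.
- manip.close_job(): hands the job in; it is judged then, once.
Trained networks look in the newest picture that a camera, given by its name, has taken for a name from the list of things; names that differ only in an ending like _2 or _b are one class to them, and where a whole thing is asked for, a point or a joint stands for the part that bears it (a point fixed in the world has none). Each returns a list of dicts, best first, with "conf" (0 to 1); they miss things now and then, are a little off and sometimes report something else, mostly with a low value. They report only what shows in the picture. A call takes as long as a camera call. They do not tell look-alikes from the thing itself.
- manip.recognise(camera, query): "extent" ([left, top, width, height] in pixels, round what is visible of it).
- manip.spot_point(camera, query): "position" ([column, row] in pixels: a listed point, or the origin of a listed thing).
The state is a dict: "t": time; "joint_pos": joint angles; "joint_velocities": joint speeds; "tau": joint torques, N m; "eef_pos": TCP position; "tcp_rot": TCP orientation; "force": force on the tool from outside, world axes, zero at the start; "moment": the same for the moment, N m; "width": finger opening in m; "finger_force": force on a finger pad.
Only numpy, scipy, OpenCV 4.12 (cv2) and the standard library are available. Lean on these libraries where they do the work, as an engineer would, in place of code of your own. Each camera call takes 0.05 s, during which the arm holds its last target. There are 200 camera calls.

TASK

Batch 7 has passed its leak test, so mark the station: turn the batch indicator's drum until the whole 7 shows in the middle of its small window, and take the tall board out of the rack and lean it back at a slight slope against the middle of the front of the test fixture's frame, right way up and square to it, with its lower edge on the bench. Leave the low board in the rack and everything else on the bench where it is.

Things in the scene. Friction and masses are not known exactly. Their poses are not given: they have to be found in the camera images.
- indicator: Batch indicator, bolted down: cream housing 120 (x) x 72 (y) x 150 mm high with rounded top, on a foot plate 156 x 92 x 5 mm. Inside is a white number drum, radius 52 mm, its axis along y, 90 mm above the bench. On top an open window 32 (x) x 36 mm, a white dot each side marking its middle. Handwheel on the -y side. Origin: centre of underside; x away from the robot (yaw up to 0.25), z up.
- wheel_centre (a point): Handwheel's centre, on the drum's axis, 80 mm to -y of the indicator's middle, 90 mm above the bench; axes as the indicator's. Hub radius 20, width 22 mm; five spokes of 14 mm diameter, 72 degrees apart in a plane square to the axis, 44 mm from the housing's side, reach 65 mm from the axis. One piece with the drum; push any spoke, either way, about 2 N; it stays where it is left.
- drum (a joint): Angle of drum and handwheel, rad, endless (may read below 0 or above 6.283). Grows as the wheel's top moves to +x of the indicator (away from the robot). Number n (0 to 9) is mid-window at 0.6283 n, so 7 at 4.398 (plus or minus 6.283). At angle q the spokes lean q + k x 1.2566 (k = 0..4) from straight up towards +x: one points straight up at even numbers, straight down at odd ones.
- window (a point): Point on the drum's surface exactly below the middle of the window, 142 mm above the bench; fixed to the indicator.
- seven (a point): Centre of the painted 7 on the drum's surface; turns with the drum. Numerals are 20 mm high, 33 mm apart, black on white, upright as seen from the robot's side.
- tall_board: Tall status board: flat white plastic, 148 mm wide (y), 210 mm high (z), 6 mm thick (x), about 0.2 kg; blue band at the top and grey lines on both faces, which are alike. Origin: middle of its lower edge. It stands upright in one of the rack's two slots, lower edge 12 mm above the bench, its faces square to the rack's x.
- low_board: The other board, the same but only 130 mm high, in the other slot; stays there. Origin: middle of its lower edge.
- rack: Fixed slotted rack: base 150 (x) x 170 (y) x 12 mm with two slots along y, at x = -37.5 mm and +37.5 mm; each slot is 10 mm wide between upright tongues that end 62 mm above the bench. Origin: centre of the underside.
- fixture: Leak-test fixture, fixed: frame of 20 mm aluminium profile 200 (x) x 260 (y) x 100 mm high; on its rear part a black nest plate, white connectors and red-handled clamps (up to 247 mm high), nothing on the front 90 mm. Front face at x = -100 mm; the board leans on the front top profile's edge, 100 mm above the bench. Origin: centre of underside; x away from the robot (yaw up to 0.12), z up.
- tape_roll: Bystander: roll of tape lying flat, 92 mm across, 18 mm high.
- screwdriver: Bystander: screwdriver lying on the bench.
- alcohol_bottle: Bystander: white bottle, 56 mm across, 140 mm high, upright. Origin: centre of the underside.
- parts_tray: Bystander: grey open tray 150 x 110 x 40 mm.
- connector_a: Bystander: loose white connector 28 x 24 x 20 mm.
- connector_b: Bystander: loose white connector 28 x 24 x 20 mm.
- brush: Bystander: cleaning brush lying on the bench.
Things that resemble listed ones, but are neither listed nor needed, are in the scene too. What is shaped like the tall_board but red is not meant.

How it is judged:
By the outcome, as a careful person would: the job done as asked, in the order asked, and still so for the second after the job is handed in, with the robot touching nothing.
It also fails if it takes over 72 s, if anything falls off the work surface, if the arm or the gripper's body presses on something with over 40 N, if the wrist force passes 120 N, or if a joint passes its speed limit or range.

## Working session

There is one attempt and no reset: what is moved stays moved. The work goes in short steps, Python scripts to look and compute and a tool call to move; the robot and the scene stay as the last step left them, time stands still between calls to the robot, and variables do not carry over. Pictures are saved under pics/ and viewed, at most 10 in all, crops included, and the job is handed in when it is done.

Besides the shell and the picture viewer there is one more tool, called after "Emit:" as name(argument=value, ...), one argument or row to a line, values as JSON. move_arm: Moves the arm, as the interface text tells. Its arguments: {"type":"object","properties":{"moves":{"type":"string"}},"required":["moves"]}

```bash
ls; mkdir -p pics; cat > h.py <<'E'
import numpy as np, cv2
from workcell import manip
from scipy.spatial.transform import Rotation as R
def px2w(cam,u,v,depth=None,z=None):
    p=manip.camera_params(cam);K=np.array(p['mtx']);T=np.array(p['pose'])
    r=np.array([(u-K[0,2])/K[0,0],-(v-K[1,2])/K[1,1],-1.])
    if depth is not None: return T[:3,:3]@(r*depth)+T[:3,3]
    d=T[:3,:3]@r; return T[:3,3]+d*(z-T[2,3])/d[2]
def w2px(cam,P):
    p=manip.camera_params(cam);K=np.array(p['mtx']);T=np.array(p['pose'])
    c=T[:3,:3].T@(np.array(P)-T[:3,3]); return np.array([K[0,2]+K[0,0]*c[0]/-c[2],K[1,2]+K[1,1]*-c[1]/-c[2]])
def cloud(cam,D):
    p=manip.camera_params(cam);K=np.array(p['mtx']);T=np.array(p['pose'])
    v,u=np.mgrid[:D.shape[0],:D.shape[1]]
    c=np.stack([(u-K[0,2])/K[0,0]*D,-(v-K[1,2])/K[1,1]*D,-D],-1)
    W=c@T[:3,:3].T+T[:3,3]; W[D<=0]=np.nan; return W
E
python3 - <<'E'
from h import *
for c in ['side','top']:
    I,D=manip.get_image(c); cv2.imwrite(f'pics/{c}0.png',I); np.save(f'{c}0.npy',D)
    p=manip.camera_params(c); print(c,np.round(p['mtx'],1).tolist(),np.round(p['pose'],3).tolist(),[k for k in p])
    for q in ['indicator','tall_board','low_board','rack','fixture']:
        print(q,[(np.round(d['extent']).tolist(),round(d['conf'],2)) for d in manip.recognise(c,q)][:3])
    for q in ['wheel_centre','window','seven','indicator','tall_board','low_board','rack','fixture']:
        print(q,[(np.round(d['position'],1).tolist(),round(d['conf'],2)) for d in manip.spot_point(c,q)][:3])
s=manip.observe();print(s)
E
```

```text
pics
side [[425.8, 0.0, 319.2], [0.0, 425.8, 193.7], [0.0, 0.0, 1.0]] [[-0.784, 0.343, -0.517, -0.158], [-0.62, -0.416, 0.665, 0.845], [0.013, 0.842, 0.539, 0.789], [0.0, 0.0, 0.0, 1.0]] ['mtx', 'pose']
indicator [([365.0, 149.0, 40.0, 48.0], 0.55)]
tall_board [([313.0, 224.0, 60.0, 94.0], 0.95), ([220.0, 204.0, 60.0, 80.0], 0.77), ([214.0, 235.0, 8.0, 28.0], 0.74)]
low_board [([214.0, 234.0, 8.0, 30.0], 0.57)]
rack [([210.0, 258.0, 81.0, 50.0], 0.74)]
fixture [([226.0, 123.0, 100.0, 100.0], 0.9)]
wheel_centre [([249.6, 275.8], 0.52)]
window [([170.3, 264.5], 0.74)]
seven [([341.3, 156.0], 0.65)]
indicator [([384.2, 183.0], 0.8)]
tall_board [([336.7, 303.2], 0.88), ([254.4, 282.6], 0.55), ([381.9, 185.8], 0.24)]
low_board [([171.5, 263.0], 0.26)]
rack [([247.3, 276.4], 0.92)]
fixture [([273.1, 203.4], 0.76), ([351.0, 242.4], 0.25)]
top [[444.7, 0.0, 319.0], [0.0, 444.7, 196.7], [0.0, 0.0, 1.0]] [[0.007, 0.996, -0.091, 0.399], [-1.0, 0.008, 0.002, 0.019], [0.003, 0.091, 0.996, 1.303], [0.0, 0.0, 0.0, 1.0]] ['mtx', 'pose']
indicator [([418.0, 190.0, 64.0, 56.0], 0.83), ([406.0, 110.0, 
[... 560 characters left out ...]
0.57)]
{'t': 1.4, 'joint_pos': array([-1.52232459e+00,  1.80815825e-01,  1.60701962e+00,  1.43532005e-05,
        1.35377859e+00, -2.06284292e-01]), 'joint_velocities': array([ 0.00176652, -0.00191957, -0.00110812,  0.00063362,  0.00063737,
        0.00141116]), 'tau': array([-1.89615304e-03, -4.33834684e+01, -3.42168403e+01,  7.01088854e-02,
        3.10440653e-02, -3.10424838e-06]), 'eef_pos': array([ 0.1449357 , -0.5564451 ,  0.25269605]), 'tcp_rot': array([ 9.91898580e-01,  1.27032305e-01,  7.82914235e-06, -1.01051577e-05]), 'force': array([ 0.30315649, -0.25214472, -0.28013588]), 'moment': array([-0.00937488, -0.0417823 ,  0.04016225]), 'finger_force': 0.0, 'width': 0.08802412494401292}
```

```bash
python3 - <<'E'
import cv2
a=cv2.imread('pics/side0.png');b=cv2.imread('pics/top0.png')
cv2.imwrite('pics/s1.png',cv2.resize(a[90:340,130:450],(768,600),interpolation=cv2.INTER_CUBIC))
cv2.imwrite('pics/t1.png',cv2.resize(b[50:350,140:540],(800,600),interpolation=cv2.INTER_CUBIC))
E
```

```text
(no output)
```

View pics/s1.png

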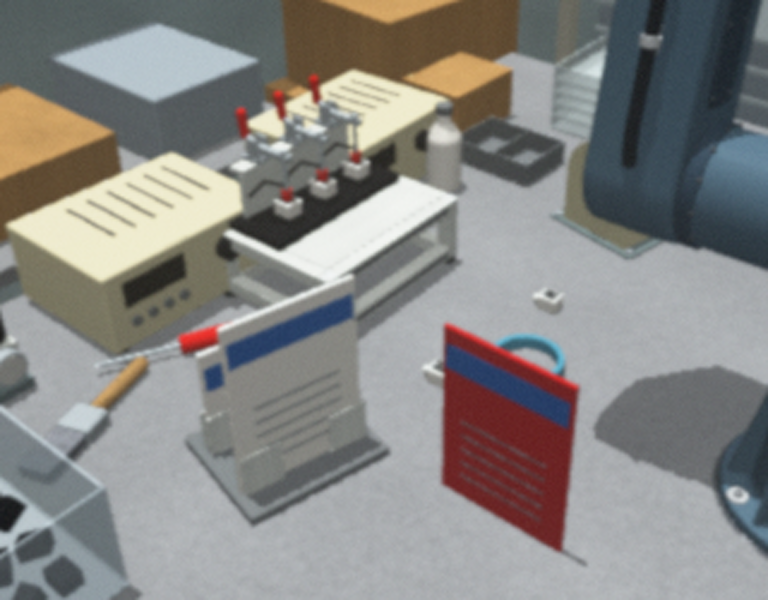

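View pics/t1.png

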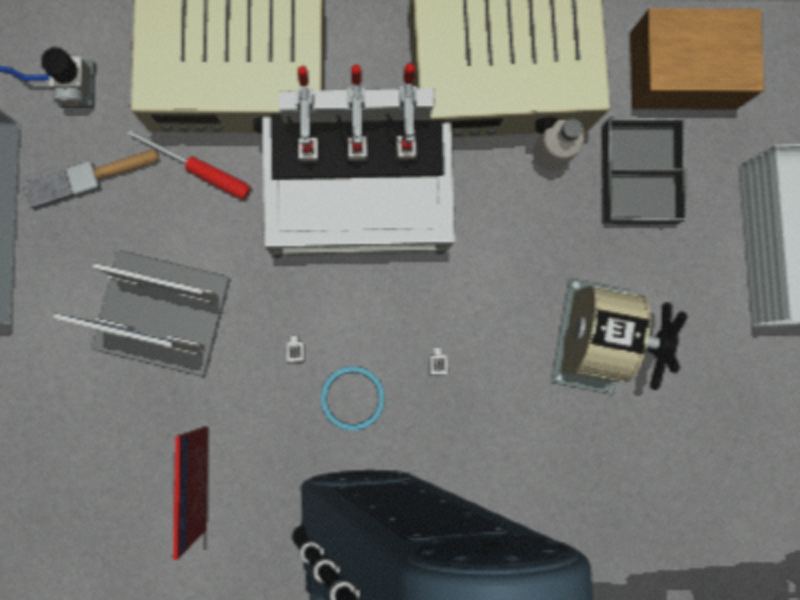

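The side picture shows the white tall board in the rack's near slot (crop 290,390) and the low one behind it (210,375). The red decoy stands at (510,440). In the top picture the indicator is at crop (605,335) with its wheel at (668,345), the rack is at (160,315), the tall board's top edge runs (55,317) to (200,347), and the fixture front is at y≈250. Candidates for the tall board are the white one in the near slot (top px 205,215), the white one behind it (217,190, lower) and the red one (235,295). I choose the white one in the near slot.

```bash
python3 - <<'E'
from h import *
b=cv2.imread('pics/top0.png'); D=np.load('top0.npy'); W=cloud('top',D)
a=cv2.resize(b[185:250,410:490],(480,390),interpolation=cv2.INTER_CUBIC)
c=cv2.resize(b[170:245,160:260],(520,390),interpolation=cv2.INTER_CUBIC)
cv2.imwrite('pics/close.png',cv2.resize(np.hstack([a,c]),(800,312)))
def rect(m,n):
    P=W[m][:,:2].astype(np.float32); r=cv2.minAreaRect(P*1000); print(n,len(P),np.round(r[0],1),np.round(r[1],1),round(r[2],1),'zmax',np.nanmax(W[m][:,2]).round(3))
v,u=np.mgrid[:400,:640]
z=W[...,2]
def box(u0,u1,v0,v1): return (u>=u0)&(u<u1)&(v>=v0)&(v<v1)
r=box(160,260,170,245)
print('hist',np.histogram(z[r&(z>0.03)],bins=np.arange(.03,.25,.02)))
rect(r&(z>.17),'tall top'); rect(r&(z>.11)&(z<.15),'low top')
rect(r&(z>.006)&(z<.02),'rack base')
rb=box(410,490,185,250)
rect(rb&(z>.1),'ind'); rect(rb&(z>.14)&(u<466),'ind top'); rect(rb&(z>.002)&(z<.02),'foot')
f=box(265,375,130,180)
rect(f&(z>.09)&(z<.108),'fix top')
for uu in (280,300,320,340,360):
    col=[W[vv,uu] for vv in range(150,182)]
    print(uu,[tuple(np.round(p,3)) for p in col if p[2]>.08][-2:])
s=cloud('side',np.load('side0.npy')); 
v,u=np.mgrid[:400,:640]; m=box(205,295,195,310)&(s[...,2]>.08)&(s[...,2]<.21); P=s[m]
# tall board face plane
print(len(P)); A=P[:,:2]; 
import itertools
best=None
rng=np.random.default_rng(0)
for _ in range(300):
    i,j=rng.choice(len(A),2,False); d=A[j]-A[i]
    if np.linalg.norm(d)<.05: continue
    nrm=np.array([-d[1],d[0]])/np.linalg.norm(d); k=abs((A-A[i])@nrm)<.003
    if best is None or k.sum()>best.sum(): best=k
Q=P[best]; rr=cv2.minAreaRect(Q[:,:2].astype(np.float32)*1000); print('face',best.sum(),rr,Q.min(0),Q.max(0))
pts=rr
E
```

```text
hist (array([ 47, 145,  25,  23,  42, 148,   5,   6,  20, 154]), array([0.03, 0.05, 0.07, 0.09, 0.11, 0.13, 0.15, 0.17, 0.19, 0.21, 0.23]))
tall top 180 [452.  314.3] [147.7   6.5] 76.6 zmax 0.227
low top 190 [490.6 302.7] [148.8  80.7] 74.5 zmax 0.148
rack base 2471 [485.6 333.4] [283.3 208.6] 88.8 zmax 0.02
ind 1545 [ 455.1 -349.5] [135.4 115.9] 80.9 zmax 0.157
ind top 609 [ 458.8 -324.3] [75.1 70.9] 76.9 zmax 0.157
foot 1039 [ 461.8 -366.6] [187.5 235.8] 0.4 zmax 0.02
fix top 3345 [635.3  16.7] [120.1 260.8] 1.0 zmax 0.108
280 [(np.float64(0.576), np.float64(0.124), np.float64(0.096)), (np.float64(0.575), np.float64(0.125), np.float64(0.089))]
300 [(np.float64(0.576), np.float64(0.069), np.float64(0.099)), (np.float64(0.576), np.float64(0.07), np.float64(0.085))]
320 [(np.float64(0.579), np.float64(0.015), np.float64(0.102)), (np.float64(0.578), np.float64(0.015), np.float64(0.093))]
340 [(np.float64(0.58), np.float64(-0.04), np.float64(0.1)), (np.float64(0.579), np.float64(-0.041), np.float64(0.088))]
360 [(np.float64(0.583), np.float64(-0.094), np.float64(0.103)), (np.float64(0.581), np.float64(-0.095), np.float64(0.099))]
3230
face 2379 ((449.08453369140625, 317.65826416015625), (149.77244567871094, 5.973580837249756), 76.95671081542969) [0.43052947 0.24424485 0.08000516] [0.46851109 0.390451   0.20999227]
```

View pics/close.png

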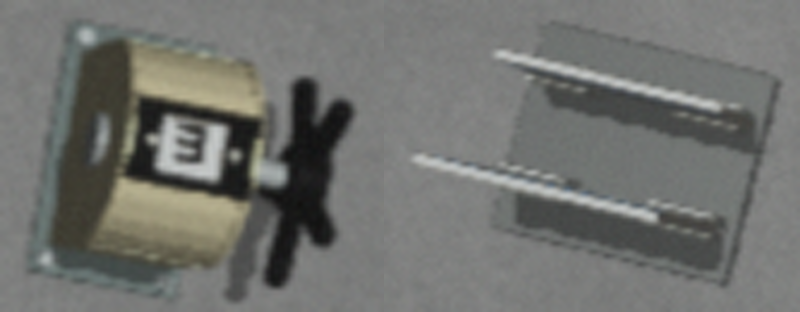

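```bash
python3 - <<'E'
from h import *
from scipy.optimize import least_squares
b=cv2.imread('pics/top0.png'); D=np.load('top0.npy'); W=cloud('top',D)
v,u=np.mgrid[:400,:640]; z=W[...,2]
hsv=cv2.cvtColor(b,cv2.COLOR_BGR2HSV)
m=(u>420)&(u<466)&(v>188)&(v<245)&(z>.10)&(hsv[...,1]>40)   # cream
P=W[m]; print(len(P))
def f(p): # cx at y=-.35, yaw, zc ; r=60
    n=np.array([np.cos(p[1]),np.sin(p[1])]); s=(P[:,:2]-[p[0],-.35])@n
    return np.hypot(s,P[:,2]-.09-p[2])-.06
r=least_squares(f,[.455,-.15,0],loss='soft_l1',f_scale=.002); print('cyl',r.x,np.abs(r.fun).mean())
yaw=r.x[1]; ex=np.array([np.cos(yaw),np.sin(yaw)]);ey=np.array([-ex[1],ex[0]])
m2=(u>415)&(u<466)&(v>188)&(v<248)&(z>.12)
t=(W[m2][:,:2]-[r.x[0],-.35])@ey; print('y ext',np.percentile(t,[0,1,5,95,99,100])*1000)
w=(u>455)&(u<495)&(v>185)&(v<250)&(hsv[...,2]<70)&(z>.02)
Q=W[w]; t=(Q[:,:2]-[r.x[0],-.35])@ey; s=(Q[:,:2]-[r.x[0],-.35])@ex
print('wheel y',np.percentile(t,[2,25,50,75,98])*1000)
k=t<np.median(t)+.02
rad=np.hypot(s,Q[:,2]-.09); a=np.degrees(np.arctan2(s,Q[:,2]-.09)); kk=(rad>.03)&(rad<.075)
print(np.histogram(a[kk],bins=np.arange(-180,181,10))); 
# fixture
f=(u>265)&(u<375)&(v>125)&(v<182); 
e=[]
for uu in range(276,362,3):
    c=W[120:185,uu]; c=c[(c[:,2]>.094)&(c[:,2]<.106)]; 
    if len(c): e.append(c[np.argmin(c[:,0])])
e=np.array(e); print('front',np.polyfit(e[:,1],e[:,0],1))
q=W[f]; 
for x0 in np.arange(.58,.8,.02):
    kk=(W[...,0]>x0)&(W[...,0]<x0+.02)&(abs(W[...,1]-.0167)<.12); print(round(x0,2),np.nanmax(z[kk]).round(3),end='; ')
k=(z>.09)&(z<.108)&f; rr=cv2.minAreaRect(W[k][:,:2].astype(np.float32)*1000); print(cv2.boxPoints(rr))
cv2.imwrite('pics/dig.png',cv2.resize(b[202:228,430:470],(800,520),interpolation=cv2.INTER_LANCZOS4))
E
```

```text
850
cyl [ 0.45444173 -0.18748199 -0.00244932] 0.00344816059193477
y ext [-11.50879568  -9.54710793  -6.7393596   62.01310015  62.6659929
  63.77745506]
wheel y [-58.58710567 -52.84559172 -48.93372926 -43.52585351   7.56554026]
(array([ 5,  1,  0,  0,  0,  0,  0, 21, 35,  0,  0,  0,  0,  0, 24, 31, 26,
       15, 18, 26, 17, 40,  0,  0,  0,  0,  0, 11, 34,  5,  0,  0,  0,  0,
        0,  0]), array([-180, -170, -160, -150, -140, -130, -120, -110, -100,  -90,  -80,
        -70,  -60,  -50,  -40,  -30,  -20,  -10,    0,   10,   20,   30,
         40,   50,   60,   70,   80,   90,  100,  110,  120,  130,  140,
        150,  160,  170,  180]))
front [-0.02934748  0.57871614]
0.58 0.107; 0.6 0.107; 0.62 0.108; 0.64 0.108; 0.66 0.119; 0.68 0.214; 0.7 0.215; 0.72 0.216; 0.74 0.219; 0.76 0.25; 0.78 0.126; 0.8 0.125; [[ 573.1002   146.11859]
 [ 577.49585 -114.67845]
 [ 708.54663 -112.46965]
 [ 704.151    148.3274 ]]
```

View pics/dig.png

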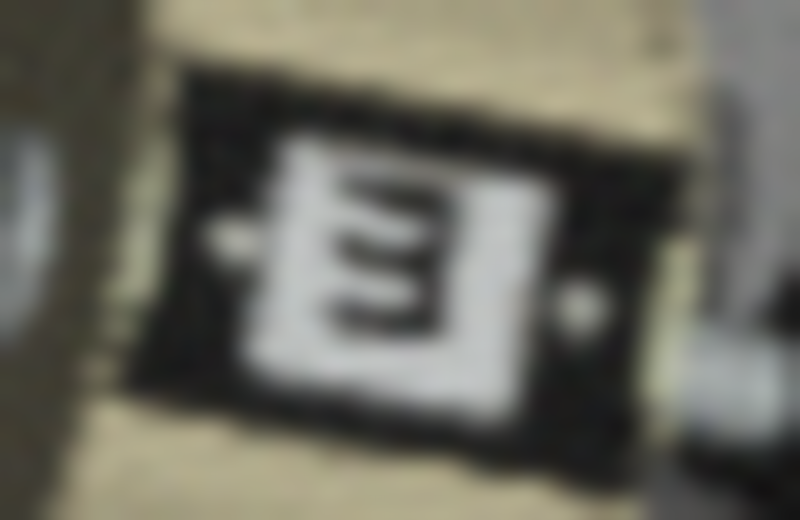

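The window shows a 3, a little to +x of the middle between the dots (dots at crop 235,240 and 580,308). Fitted spokes at about ±36° agree with that. To reach 7 I need two strokes of 72° towards +x. The rack crop shows the tall white board in the near slot and the low one behind.

Emit:
move_arm(
  moves="0 0 0 0 0 0.1105 1;0 0 0 0 0 0.1105 1;0 0 0 0 0 0.1105 1;0 0 0 0 0 0.1105 1;19.6 -20.7 0 0 0 0 1;19.6 -20.7 0 0 0 0 1;19.6 -20.7 0 0 0 0 1;19.6 -20.7 0 0 0 0 1;19.6 -20.7 0 0 0 0 1;19.6 -20.7 0 0 0 0 1;19.6 -20.7 0 0 0 0 1;19.6 -20.7 0 0 0 0 1;19.6 -20.7 0 0 0 0 1;19.6 -20.7 0 0 0 0 1;0 0 0 0 0 0 1;0 0 0 0 0 0 1",
)

```text
t: 2.73
eef_pos: [0.3769, -0.3887, 0.2528]
tcp_rot: [0.996, -0.092, -0.0, 0.0]
force: [0.4, -0.9, 0.8]
width: 0.0004
finger_force: 0.0
```

Emit:
move_arm(
  moves="0 0 24.8 0 0 0 1;0 0 24.8 0 0 0 1;0 0 24.8 0 0 0 1;0 0 24.8 0 0 0 1;0 0 24.8 0 0 0 1;0 0 0 0 0 0 1;8 0 0 0 0 0 1;8 0 0 0 0 0 1;8 0 0 0 0 0 1;8 0 0 0 0 0 1;8 0 0 0 0 0 1;8 0 0 0 0 0 1;8 0 0 0 0 0 1;8 0 0 0 0 0 1;4 0 0 0 0 0 1;0 0 0 0 0 0 1",
)

```text
t: 4.07
eef_pos: [0.4438, -0.4023, 0.1285]
tcp_rot: [0.996, -0.093, 0.0, 0.0]
force: [-0.1, -0.6, 1.2]
width: 0.0006
finger_force: 0.5
```

Emit:
move_arm(
  moves="-2 0 0 0 0 0 1;0 0 -25 0 0 0 1;0 0 -30 0 0 0 1;-17 0 0 0 0 0 1;-17 0 0 0 0 0 1;-17 0 0 0 0 0 1;-15 0 0 0 0 0 1;0 0 0 0 0 0 1",
)

```text
t: 4.73
eef_pos: [0.3742, -0.3887, 0.1834]
tcp_rot: [0.996, -0.094, -0.0, -0.0]
force: [-0.3, -0.1, 0.3]
width: 0.0
finger_force: 0.0
```

```bash
cat > wheel.py <<'E'
from h import *
import sys
b,D=manip.get_image('top'); cv2.imwrite('pics/'+sys.argv[1],cv2.resize(b[185:250,410:500],(810,585),interpolation=cv2.INTER_LANCZOS4))
W=cloud('top',D); v,u=np.mgrid[:400,:640]; hsv=cv2.cvtColor(b,cv2.COLOR_BGR2HSV)
w=(u>462)&(u<495)&(v>185)&(v<250)&(hsv[...,2]<70)&(W[...,2]>.02)&(W[...,2]<.16)
Q=W[w]-[.4444,-.4026,.09]; ex=np.array([.9825,-.1864]); s=Q[:,:2]@ex; t=Q[:,:2]@[.1864,.9825]
r=np.hypot(s,Q[:,2]); a=np.degrees(np.arctan2(s,Q[:,2])); k=(r>.035)&(r<.075)&(abs(t)<.02)
print(k.sum(),np.histogram(a[k],bins=np.arange(-180,181,10))[0].tolist())
for q in ['window','seven']: print(q,[(d['position'],d['conf']) for d in manip.spot_point('top',q)])
print(manip.observe()['eef_pos'])
E
python3 wheel.py w1.png
```

```text
122 [2, 0, 0, 0, 0, 0, 0, 3, 1, 0, 0, 0, 0, 1, 26, 6, 0, 0, 0, 0, 30, 16, 0, 0, 0, 0, 0, 18, 19, 0, 0, 0, 0, 0, 0, 0]
window [([447.6, 215.9], 0.63)]
seven []
[ 0.3765148  -0.389788    0.18394042]
```

View pics/w1.png

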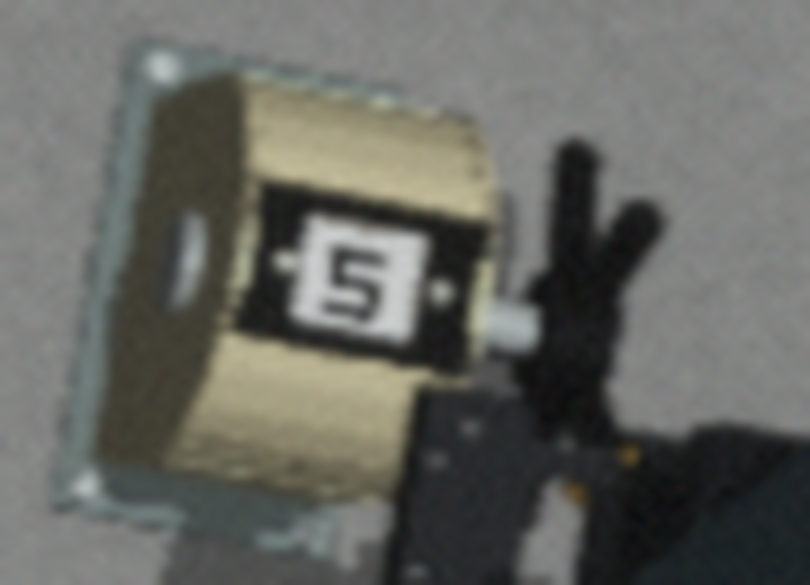

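5 now shows, a bit to -x of the middle: its centre is at crop (355,287) and the dots' midpoint is (363,278). The wheel is about 0.05 rad short, so the second stroke ends about 2 mm further.

Emit:
move_arm(
  moves="0 0 25 0 0 0 1;0 0 30 0 0 0 1;0 0 0 0 0 0 1;8 0 0 0 0 0 1;8 0 0 0 0 0 1;8 0 0 0 0 0 1;8 0 0 0 0 0 1;8 0 0 0 0 0 1;8 0 0 0 0 0 1;8 0 0 0 0 0 1;8 0 0 0 0 0 1;4 0 0 0 0 0 1;0 0 0 0 0 0 1;-4 0 0 0 0 0 1;0 0 -25 0 0 0 1;0 0 -30 0 0 0 1;-17 0 0 0 0 0 1;-17 0 0 0 0 0 1;-17 0 0 0 0 0 1;-15 0 0 0 0 0 1",
)

```text
t: 6.55
eef_pos: [0.3731, -0.3886, 0.1837]
tcp_rot: [0.996, -0.094, 0.0, -0.0]
force: [0.1, -0.6, 0.5]
width: 0.0001
finger_force: 0.0
```

```bash
python3 wheel.py w2.png
```

```text
119 [0, 0, 0, 0, 0, 0, 0, 1, 0, 0, 0, 0, 0, 4, 28, 2, 0, 0, 0, 2, 35, 9, 0, 0, 0, 0, 1, 31, 6, 0, 0, 0, 0, 0, 0, 0]
window [([450.6, 215.7], 0.6)]
seven [([444.1, 218.2], 0.72)]
[ 0.37356098 -0.38900641  0.18379284]
```

View pics/w2.png

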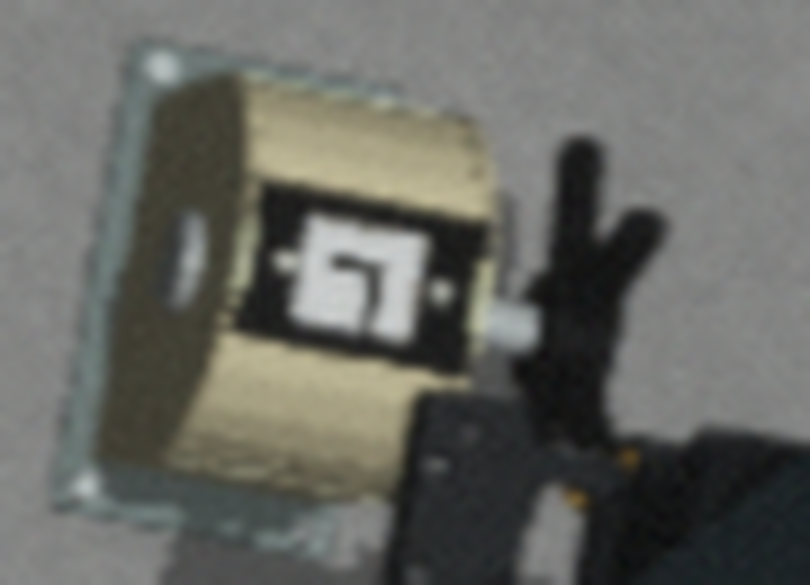

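7 shows but sits about 4 mm to -x (centre at crop (358,293), middle at (362,278)). Backing off 4 mm probably nudged the following spoke. I'll go in shallower between the spokes and push a little further, then lift straight up.

Emit:
move_arm(
  moves="17 0 0 0 0 0 1;17 0 0 0 0 0 1;17 0 0 0 0 0 1;17 0 0 0 0 0 1;0 0 0 0 0 0 1;0 0 15 0 0 0 1;0 0 15 0 0 0 1;0 0 15 0 0 0 1;0 0 0 0 0 0 1;4 0 0 0 0 0 1;4 0 0 0 0 0 1;4.5 0 0 0 0 0 1;0 0 0 0 0 0 1;0 0 0 0 0 0 1;0 0 0 0 0 0 1",
)

```text
t: 7.95
eef_pos: [0.4537, -0.4046, 0.1396]
tcp_rot: [0.996, -0.093, 0.001, 0.001]
force: [-0.1, -0.6, 1.3]
width: 0.0002
finger_force: 0.4
```

Emit:
move_arm(
  moves="-1 0 0 0 0 0 1;0 0 -25 0 0 0 1;0 0 -40 0 0 0 1;0 0 -40 0 0 0 1;-40 0 0 0 0 0 1;-40 0 0 0 0 0 1;-20 0 0 0 0 0 1;0 0 0 0 0 0 1",
)

```text
t: 8.62
eef_pos: [0.3511, -0.3846, 0.244]
tcp_rot: [0.996, -0.094, -0.0, 0.0]
force: [-0.5, 0.4, 0.1]
width: 0.0003
finger_force: 0.0
```

```bash
python3 wheel.py w3.png
```

```text
150 [5, 1, 0, 0, 0, 0, 0, 5, 11, 1, 0, 0, 0, 0, 20, 22, 0, 0, 0, 0, 9, 36, 0, 0, 0, 0, 0, 3, 36, 1, 0, 0, 0, 0, 0, 0]
window [([448.0, 216.4], 0.61)]
seven [([446.7, 212.9], 0.91), ([216.0, 216.4], 0.34)]
[ 0.35425264 -0.38570874  0.24420809]
```

View pics/w3.png

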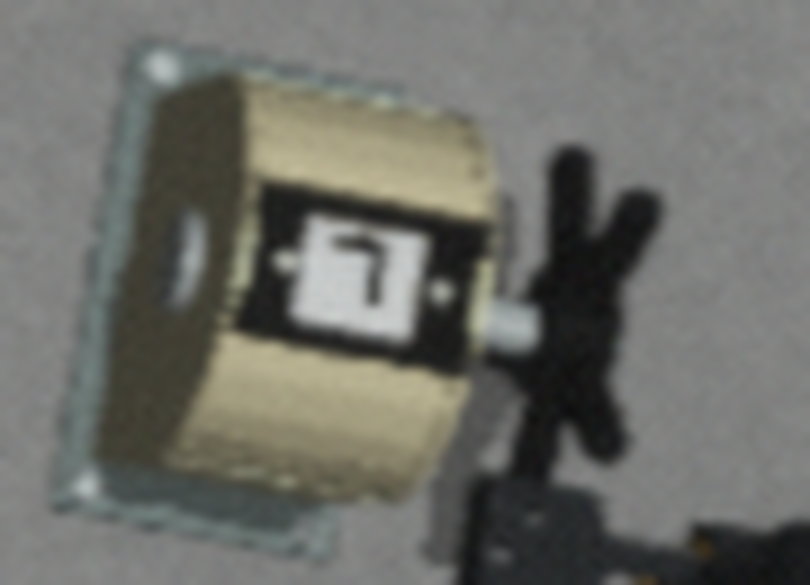

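7 is now whole in the window, about 2 mm to +x (centre ≈(361,271) against 278). I'll measure it more precisely.

```bash
cat > meas.py <<'E'
from h import *
F=np.mean([manip.get_image('top')[0].astype(float) for _ in range(6)],0).mean(2)
ex=np.array([.9825,-.1864,0]);ey=np.array([.1864,.9825,0]);C=np.array([.4544,-.35,0])+ey*.0265
def samp(s,t,z):
    p=np.array([w2px('top',C+ex*a+ey*t_+[0,0,zz]) for a,t_,zz in zip(s,t,z)],np.float32)
    return cv2.remap(F.astype(np.float32),p[None,:,0],p[None,:,1],cv2.INTER_CUBIC)[0]
s=np.arange(-.022,.0221,.001); T=np.arange(-.008,.0081,.002)
G=np.array([samp(s,np.full(len(s),t),.09+np.sqrt(.052**2-s**2)) for t in T])
prof=G.mean(0); print('win/digit profile',dict(zip((s*1000).round().astype(int).tolist(),prof.round().astype(int).tolist())))
# side strips without digit for window edges
E=np.array([samp(s,np.full(len(s),t),np.full(len(s),.148)) for t in (-.0145,-.0135,.0135,.0145)]).mean(0)
print('edge',E.round().astype(int).tolist())
for sg in (-1,1):
    best=[]
    t=np.arange(.018,.032,.001)
    H=np.array([samp(s,np.full(len(s),sg*a),np.full(len(s),.15)) for a in t])
    w=np.clip(H-60,0,None)*(abs(s)<.01); w=np.clip(w-w.max()*.4,0,None); print('dot',sg,((w.sum(0)*s).sum()/w.sum()*1000).round(2),((w.sum(1)*t).sum()/w.sum()*1000).round(1))
E
python3 meas.py
```

```text
win/digit profile {-22: 58, -21: 40, -20: 35, -19: 42, -18: 60, -17: 88, -16: 124, -15: 159, -14: 186, -13: 199, -12: 201, -11: 200, -10: 199, -9: 195, -8: 186, -7: 178, -6: 171, -5: 168, -4: 168, -3: 167, -2: 168, -1: 168, 0: 169, 1: 171, 2: 172, 3: 171, 4: 168, 5: 159, 6: 142, 7: 121, 8: 102, 9: 94, 10: 103, 11: 124, 12: 144, 13: 151, 14: 140, 15: 114, 16: 83, 17: 58, 18: 40, 19: 32, 20: 34, 21: 45, 22: 61}
edge [42, 37, 40, 55, 83, 110, 141, 167, 180, 191, 193, 190, 190, 190, 189, 189, 188, 187, 188, 188, 187, 186, 185, 187, 190, 192, 191, 189, 189, 188, 187, 188, 189, 182, 175, 158, 124, 89, 56, 36, 32, 37, 48, 70, 102]
dot -1 -0.98 25.2
dot 1 -0.56 20.0
```

The 7 is 2.6 mm too far (0.05 rad), so I'll push the spoke at -36° back a little from the other side.

Emit:
move_arm(
  moves="23 0 0 0 0 0 1;23 0 0 0 0 0 1;23 0 0 0 0 0 1;22 0 0 0 0 0 1;0 0 0 0 0 0 1;0 0 30 0 0 0 1;0 0 30 0 0 0 1;0 0 25 0 0 0 1;0 0 19 0 0 0 1;0 0 0 0 0 0 1;0 0 0 0 0 0 1",
)

```text
t: 9.98
eef_pos: [0.4428, -0.4016, 0.1388]
tcp_rot: [0.996, -0.093, -0.001, -0.001]
force: [1.1, -0.0, 0.1]
width: 0.001
finger_force: 0.0
```

Emit:
move_arm(
  moves="-3 0 0 0 0 0 1;-3 0 0 0 0 0 1;-0.8 0 0 0 0 0 1;0 0 0 0 0 0 1;0 0 0 0 0 0 1;0 0 0 0 0 0 1",
)

```text
t: 10.48
eef_pos: [0.4368, -0.4013, 0.1403]
tcp_rot: [0.996, -0.093, 0.0, 0.0]
force: [-0.1, 0.0, 0.3]
width: 0.0004
finger_force: 0.0
```

```bash
python3 meas.py
```

```text
win/digit profile {-22: 50, -21: 34, -20: 29, -19: 32, -18: 42, -17: 60, -16: 84, -15: 110, -14: 129, -13: 139, -12: 141, -11: 141, -10: 140, -9: 137, -8: 132, -7: 126, -6: 121, -5: 119, -4: 118, -3: 116, -2: 115, -1: 114, 0: 113, 1: 113, 2: 113, 3: 111, 4: 110, 5: 104, 6: 94, 7: 81, 8: 69, 9: 64, 10: 71, 11: 87, 12: 105, 13: 117, 14: 117, 15: 102, 16: 79, 17: 55, 18: 37, 19: 30, 20: 32, 21: 44, 22: 61}
edge [41, 38, 39, 47, 61, 77, 96, 113, 120, 124, 120, 114, 110, 109, 110, 110, 111, 113, 116, 119, 120, 121, 120, 119, 117, 116, 115, 114, 112, 110, 107, 106, 106, 105, 105, 101, 90, 79, 66, 54, 46, 43, 47, 58, 73]
dot -1 nan nan
dot 1 -0.57 20.0meas.py:17: RuntimeWarning: invalid value encountered in scalar divide
  w=np.clip(H-60,0,None)*(abs(s)<.01); w=np.clip(w-w.max()*.4,0,None); print('dot',sg,((w.sum(0)*s).sum()/w.sum()*1000).round(2),((w.sum(1)*t).sum()/w.sum()*1000).round(1))
```

Emit:
move_arm(
  moves="-2 0 0 0 0 0 1;-1.5 0 0 0 0 0 1;0 0 0 0 0 0 1;0 0 0 0 0 0 1;0 0 0 0 0 0 1",
)

```text
t: 11.2
eef_pos: [0.4333, -0.4004, 0.1398]
tcp_rot: [0.996, -0.093, 0.0, 0.0]
force: [2.2, -0.3, -0.1]
width: 0.0
finger_force: 0.9
```

```bash
python3 meas.py 2>&1 | head -1
```

```text
meas.py:17: RuntimeWarning: invalid value encountered in scalar divide
```

```bash
python3 meas.py 2>/dev/null | head -1; python3 -c "
from h import *;s=manip.observe();print(s['eef_pos'],s['force'])"
```

```text
win/digit profile {-22: 50, -21: 34, -20: 28, -19: 31, -18: 42, -17: 60, -16: 84, -15: 109, -14: 127, -13: 135, -12: 133, -11: 128, -10: 123, -9: 120, -8: 120, -7: 120, -6: 119, -5: 117, -4: 116, -3: 115, -2: 114, -1: 113, 0: 112, 1: 109, 2: 104, 3: 91, 4: 76, 5: 64, 6: 62, 7: 73, 8: 93, 9: 114, 10: 130, 11: 138, 12: 139, 13: 134, 14: 123, 15: 104, 16: 79, 17: 56, 18: 39, 19: 31, 20: 33, 21: 44, 22: 60}
[ 0.43324852 -0.40037755  0.13972062] [ 2.88107984 -0.74945963  0.29595456]
```

The drum is centred to about 0.7 mm. Next I lift straight up, turn for the board grasp and open the hand.

Emit:
move_arm(
  moves="1 0 0 0 0 0 1;0 0 -25 0 0 0 1;0 0 -39 0 0 0 1;0 0 -39 0 0 0 1;0 0 -39 0 0 0 0;0 0 -39 0 0 -0.1 0;0 0 -39 0 0 -0.1 0;0 0 -39 0 0 -0.1 0;0 0 0 0 0 -0.1 0;0 0 0 0 0 -0.1 0;0 0 0 0 0 -0.1 0;0 0 0 0 0 -0.1 0;0 0 0 0 0 -0.1 0;0 0 0 0 0 -0.1 0;0 0 0 0 0 -0.1 0;0 0 0 0 0 -0.1 0;0 0 0 0 0 -0.1 0;0 0 0 0 0 -0.11 0;0 0 0 0 0 -0.11 0;0 0 0 0 0 -0.1 0",
)

```text
t: 13.47
eef_pos: [0.4337, -0.4003, 0.3981]
tcp_rot: [0.784, 0.62, -0.0, -0.001]
force: [-0.5, 0.6, 0.0]
width: 0.0882
finger_force: 0.0
```

```bash
cat > go.py <<'E'
from h import *
import sys
# target: x y z yawx(tool x azimuth) tilt about tool x -> prints tool-frame shift (after turn) & turn
def go(x,y,z,yaw,tilt=0):
    s=manip.observe(); Rc=R.from_quat(s['tcp_rot'])
    cx=np.array([np.cos(yaw),np.sin(yaw),0]); cz=np.array([0,0,-1.]); cy=np.cross(cz,cx)
    Rt=R.from_matrix(np.stack([cx,cy,cz],1))*R.from_rotvec([tilt,0,0])
    d=np.array([x,y,z])-s['eef_pos']
    print('pos',s['eef_pos'].round(4),'turn',(Rc.inv()*Rt).as_rotvec().round(4),'shift cur frame',(Rc.inv().apply(d)*1000).round(1),'shift target frame',(Rt.inv().apply(d)*1000).round(1))
if __name__=='__main__': go(*map(float,sys.argv[1:]))
E
python3 go.py .452 .3143 .40 1.337; python3 meas.py 2>/dev/null
```

```text
pos [ 0.4337 -0.4003  0.3981] turn [-0.0019 -0.0008  0.0009] shift cur frame [ 699.6 -147.1   -1. ] shift target frame [ 699.4 -147.7   -1.9]
win/digit profile {-22: 58, -21: 40, -20: 35, -19: 42, -18: 59, -17: 87, -16: 123, -15: 158, -14: 182, -13: 193, -12: 192, -11: 185, -10: 179, -9: 174, -8: 172, -7: 171, -6: 169, -5: 168, -4: 167, -3: 167, -2: 167, -1: 168, 0: 167, 1: 166, 2: 160, 3: 145, 4: 124, 5: 106, 6: 104, 7: 119, 8: 145, 9: 171, 10: 190, 11: 195, 12: 188, 13: 170, 14: 145, 15: 114, 16: 83, 17: 58, 18: 40, 19: 32, 20: 34, 21: 44, 22: 60}
edge [42, 36, 40, 55, 82, 109, 140, 166, 180, 191, 193, 190, 189, 189, 188, 188, 187, 186, 186, 186, 187, 186, 185, 187, 189, 190, 190, 188, 188, 188, 188, 189, 188, 181, 174, 157, 124, 89, 56, 36, 32, 37, 49, 70, 102]
dot -1 -0.96 25.2
dot 1 -0.57 20.0
```

Emit:
move_arm(
  moves="20 -4.2 0 0 0 0 0;34 -7.1 0 0 0 0 0;36 -7.6 0 0 0 0 0;37 -7.8 0 0 0 0 0;37 -7.8 0 0 0 0 0;37 -7.8 0 0 0 0 0;37 -7.8 0 0 0 0 0;37 -7.8 0 0 0 0 0;37 -7.8 0 0 0 0 0;37 -7.8 0 0 0 0 0;37 -7.8 0 0 0 0 0;37 -7.8 0 0 0 0 0;37 -7.8 0 0 0 0 0;37 -7.8 0 0 0 0 0;37 -7.8 0 0 0 0 0;37 -7.8 0 0 0 0 0;37 -7.8 0 0 0 0 0;36 -7.6 0 0 0 0 0;20 -4.2 0 0 0 0 0;0 0 0 0 0 0 0",
)

```text
t: 15.43
eef_pos: [0.454, 0.2812, 0.3983]
tcp_rot: [0.785, 0.619, -0.0, -0.001]
force: [0.3, -0.9, 0.4]
width: 0.0883
finger_force: 0.0
```

```bash
python3 go.py .452 .3143 .202 1.337; python3 - <<'E'
from h import *
W=cloud('side',manip.get_image('side')[1]); P=W.reshape(-1,3)
ey=np.array([.2317,.9728]);n=np.array([.9728,-.2317])
d=P[:,:2]-[.452,.3143]; a=d@n; t=d@ey
k=(abs(a)<.02)&(abs(t)<.09)&(P[:,2]>.19)&(P[:,2]<.225)
print(k.sum(),'normal offs',np.percentile(a[k],[5,25,50,75,95])*1000,'t',np.percentile(t[k],[1,50,99])*1000,'z',np.percentile(P[k,2],[50,99]))
print(np.polyfit(t[k],a[k],1))
E
```

```text
pos [0.454  0.2812 0.3983] turn [-0.0011 -0.0006 -0.0014] shift cur frame [ 31.6  -9.5 196.3] shift target frame [ 31.8  -9.6 196.3]
737 normal offs [-5.60040209 -4.39546541 -3.42038015 -2.44107291 -0.1059667 ] t [-68.94540059   7.31167591  75.9671124 ] z [0.20828345 0.22279591]
[-0.00077699 -0.00327553]
```

Emit:
move_arm(
  moves="17 -5 0 0 0 0 0;16.5 -4.6 0 0 0 0 0;0 0 33 0 0 0 0;0 0 33 0 0 0 0;0 0 33 0 0 0 0;0 0 33 0 0 0 0;0 0 33 0 0 0 0;0 0 31 0 0 0 0;0 0 0 0 0 0 0;0 0 0 0 0 0 1;0 0 0 0 0 0 1;0 0 0 0 0 0 1;0 0 0 0 0 0 1;0 0 0 0 0 0 1;0 0 0 0 0 0 1;0 0 0 0 0 0 1",
)

```text
t: 16.82
eef_pos: [0.4536, 0.3127, 0.2034]
tcp_rot: [0.786, 0.618, 0.0, 0.0]
force: [-0.3, 0.1, -0.1]
width: 0.0437
finger_force: 0.0
```

Emit:
move_arm(
  moves="0 0 0 0 0 0 1;0 0 0 0 0 0 1;0 0 0 0 0 0 1;0 0 0 0 0 0 1;0 0 0 0 0 0 1;0 0 0 0 0 0 1;0 0 0 0 0 0 1;0 0 0 0 0 0 1",
)

```text
t: 17.48
eef_pos: [0.4531, 0.3126, 0.2027]
tcp_rot: [0.786, 0.618, -0.0, -0.0]
force: [-0.5, 1.0, 1.1]
width: 0.0058
finger_force: 30.0
```

Emit:
move_arm(
  moves="0 0 -10 0 0 0 1;0 0 -20 0 0 0 1;0 0 -25 0 0 0 1;0 0 -25 0 0 0 1;0 0 -25 0 0 0 1;0 0 -25 0 0 0 1;0 0 0 0 0 -0.06 1;0 0 0 0 0 -0.06 1;0 0 0 0 0 -0.06 1;0 0 0 0 0 -0.06 1;0 0 0 0 0 0 1",
)

```text
t: 18.4
eef_pos: [0.4534, 0.3124, 0.3333]
tcp_rot: [0.706, 0.709, 0.0, 0.0]
force: [0.7, -1.1, -1.4]
width: 0.0057
finger_force: 30.0
```

```bash
python3 go.py .56 .0157 .333 1.594; python3 - <<'E'
from h import *
# fixture front refine from side+top, board in hand pose
for c in('top','side'):
    W=cloud(c,manip.get_image(c)[1]).reshape(-1,3)
    k=(W[:,2]>.094)&(W[:,2]<.106)&(abs(W[:,1]-.016)<.12)&(W[:,0]>.55)&(W[:,0]<.62)
    Q=W[k]; b=np.round(Q[:,1],2); e=np.array([[y,Q[b==y,0].min(),np.percentile(Q[b==y,0],5)] for y in np.unique(b) if (b==y).sum()>5])
    print(c,np.polyfit(e[:,0]-.016,e[:,1],1),np.polyfit(e[:,0]-.016,e[:,2],1))
    k=(W[:,2]>.04)&(W[:,2]<.09)&(abs(W[:,1]-.016)<.145)&(W[:,0]>.55)&(W[:,0]<.60); print('post x',np.percentile(W[k,0],[5,25,50,75]) if k.sum() else None)
    k=(W[:,2]>.095)&(W[:,2]<.107)&(W[:,0]>.59)&(W[:,0]<.64)&(abs(W[:,1]-.016)<.2); print('y ext',np.percentile(W[k,1],[0,.3,1,99,99.7,100]))
    k=(W[:,0]>.66)&(W[:,0]<.72)&(abs(W[:,1]-.016)<.11)&(W[:,2]<.3); print('clamp z',np.percentile(W[k,2],[90,99,100]))
W=cloud('side',manip.get_image('side')[1]).reshape(-1,3)
k=(abs(W[:,0]-.4531)<.1)&(abs(W[:,1]-.3126)<.12)&(W[:,2]>.15)&(W[:,2]<.29); Q=W[k]
r=cv2.minAreaRect(Q[:,:2].astype(np.float32)*1000); print('board',k.sum(),r,'zmin..',np.percentile(Q[:,2],[0,1]))
A=Q-Q.mean(0); print(np.linalg.svd(A,full_matrices=False)[2][2])
E
```

```text
pos [0.4534 0.3124 0.3333] turn [ 0.0005 -0.     -0.0191] shift cur frame [-297.2  105.4    0.4] shift target frame [-299.1   99.7    0.3]
top [-0.02047394  0.57796192] [-0.0165634   0.57957222]
post x [0.57352175 0.5747996  0.57867252 0.58115344]
y ext [-0.11415953 -0.11140003 -0.11100372  0.14383474  0.14666689  0.14689509]
clamp z [0.15362287 0.2103889  0.21364159]
side [-0.0384566   0.57579801] [-0.0353007   0.57719676]
post x [0.57419298 0.57716408 0.57965568 0.5822647 ]
y ext [-0.11298662 -0.11159167 -0.10881333  0.09303349  0.09730221  0.09844428]
clamp z [0.11930079 0.1312044  0.13383259]
board 2561 ((450.73724365234375, 317.2236633300781), (149.6862030029297, 9.292831420898438), 88.52314758300781) zmin.. [0.15037205 0.15143717]
[-0.99999694  0.00170742  0.00179073]
```

Emit:
move_arm(
  moves="0 0 0 0 0 -0.021 1;-12 5 0 0 0 0 1;-26 10 0 0 0 0 1;-28 12 0 0 0 0 1;-28 12 0 0 0 0 1;-28 12 0 0 0 0 1;-28 12 0 0 0 0 1;-28 12 0 0 0 0 1;-28 12 0 0 0 0 1;-28 12 0 0 0 0 1;-28 12 0 0 0 0 1;-24 7 0 0 0 0 1;-12 4 0 0 0 0 1;-5.6 1 0 0 0 0 1;0 0 0 0.05 0 0 1;0 0 0 0.05 0 0 1;0 0 0 0.057 0 0 1;0 0 0 0 0 0 1;0 0 0 0 0 0 1",
)

```text
t: 20.13
eef_pos: [0.5834, 0.0126, 0.3322]
tcp_rot: [0.696, 0.713, -0.056, -0.055]
force: [-0.4, -0.1, -1.5]
width: 0.0058
finger_force: 30.0
```

```bash
python3 go.py .584 .012 .200 1.596 .157; python3 - <<'E'
from h import *
s=manip.observe();print(s['force'],s['finger_force'],s['width'],R.from_quat(s['tcp_rot']).as_matrix().round(3).tolist())
I,D=manip.get_image('side');cv2.imwrite('pics/c1.png',I[60:340,130:450])
W=cloud('side',D); tcp=s['eef_pos']
P=W.reshape(-1,3); k=(abs(P[:,0]-.56)<.06)&(abs(P[:,1]-.012)<.13)&(P[:,2]>.16)&(P[:,2]<.30);Q=P[k]
M=R.from_quat(s['tcp_rot']).as_matrix(); L=(Q-tcp)@M; L=L[abs(L[:,1])<.012]
print(len(L),'tool x ext',np.percentile(L[:,0],[.5,2,50,98,99.5])*1000,'y',np.percentile(L[:,1],[10,50,90])*1000,'z max',L[:,2].max())
E
```

```text
pos [0.5834 0.0126 0.3322] turn [ 0.0004 -0.0007 -0.001 ] shift cur frame [ -0.7  21.1 130.4] shift target frame [ -0.6  21.2 130.4]
[-0.38837913 -0.14469953 -1.46245668] 29.98747096862644 0.005782767215843023 [[-0.024, 0.987, -0.156], [1.0, 0.024, -0.003], [0.0, -0.156, -0.988]]
1675 tool x ext [-69.03520109 -66.14970994  11.04300209  77.46275727  78.76158154] y [-4.5871629 -2.5990776 -0.6320834] z max 0.1745941764781281
```

View pics/c1.png

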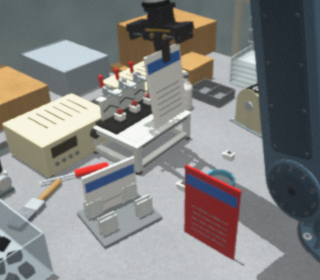

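The board is in hand over the front of the fixture, square and upright, at crop (168,90). Now lowering.

Emit:
move_arm(
  moves="0 3.4 21.7 0 0 0 1;0 3.4 21.7 0 0 0 1;0 3.4 21.7 0 0 0 1;0 3.4 21.7 0 0 0 1;0 3.4 21.7 0 0 0 1;-0.6 3.4 21.7 0 0 0 1;0 0 0 0 0 0 1;0 0 0 0 0 0 1",
)

```text
t: 20.85
eef_pos: [0.5821, 0.0117, 0.2005]
tcp_rot: [0.697, 0.713, -0.056, -0.055]
force: [0.1, -0.6, -1.1]
width: 0.0055
finger_force: 30.0
```

```bash
python3 go.py .588 .0118 .188 1.596 .157; python3 - <<'E'
from h import *
s=manip.observe();print(s['force']); M=R.from_quat(s['tcp_rot']).as_matrix(); tcp=s['eef_pos']
for c in('side','top'):
    P=cloud(c,manip.get_image(c)[1]).reshape(-1,3)
    k=(abs(P[:,1]-.016)<.07)&(P[:,2]>.02)&(P[:,2]<.14);L=(P[k]-tcp)@M; j=abs(L[:,1])<.012
    Q=P[k][j]; print(c,len(Q),'board tool-y',np.percentile(L[j,1],[10,50,90])*1000 if len(Q) else '')
E
```

```text
pos [0.5821 0.0117 0.2005] turn [-0.0015 -0.0008 -0.0018] shift cur frame [-0.   7.8 11.5] shift target frame [-0.   7.7 11.5]
[ 0.08210445 -0.55008469 -1.10770667]
side 1106 board tool-y [-4.93903999 -2.798774   -0.61758865]
top 47 board tool-y [-2.39595428 -1.30738602 -0.52299517]
```

Emit:
move_arm(
  moves="0 0.5 3.5 0 0 0 1;0 0.5 3.5 0 0 0 1;0 0.5 3 0 0 0 1;0 2 0 0 0 0 1;0 2 0 0 0 0 1;0 0 0 0 0 0 1;0 0 0 0 0 0 1",
)

```text
t: 21.53
eef_pos: [0.5872, 0.0113, 0.1902]
tcp_rot: [0.697, 0.713, -0.056, -0.055]
force: [-0.1, -0.1, -1.8]
width: 0.0059
finger_force: 30.0
```

Emit:
move_arm(
  moves="0 0.2 1 0 0 0 1;0 0.2 1 0 0 0 1;0 0 0 0 0 0 1;0 0 0 0 0 0 1",
)

```text
t: 21.87
eef_pos: [0.5873, 0.0113, 0.1886]
tcp_rot: [0.697, 0.713, -0.056, -0.054]
force: [0.0, -0.2, 0.5]
width: 0.0059
finger_force: 30.0
```

Emit:
move_arm(
  moves="0 1 0.3 0 0 0 1;0 1 0.2 0 0 0 1;0 0 0 0 0 0 1;0 0 0 0 0 0 1",
)

```text
t: 22.2
eef_pos: [0.5891, 0.0113, 0.1883]
tcp_rot: [0.697, 0.713, -0.056, -0.055]
force: [-1.4, -0.1, 6.9]
width: 0.0059
finger_force: 30.0
```

Emit:
move_arm(
  moves="0 0 -0.4 0 0 0 1;0 0 0 0 0 0 0.7;0 0 0 0 0 0 0.7;0 0 0 0 0 0 0.7;0 0 0 0 0 0 0.7;0 0 0 0 0 0 0.7;0 0 0 0 0 0 0.7;0 0 0 0 0 0 0.7;0 0 0 0 0 0 0.7",
)

```text
t: 22.95
eef_pos: [0.589, 0.0114, 0.1877]
tcp_rot: [0.697, 0.713, -0.056, -0.055]
force: [0.2, 0.9, -0.8]
width: 0.0267
finger_force: 0.0
```

```bash
cat > brd.py <<'E'
from h import *
P=cloud('side',manip.get_image('side')[1]).reshape(-1,3)
k=(abs(P[:,1]-.016)<.09)&(P[:,2]>.01)&(P[:,2]<.215)&(P[:,0]>.53+.1*0)&(P[:,0]<.62); Q=P[k]
rng=np.random.default_rng(0);best=None
for _ in range(400):
    a,b,c=Q[rng.choice(len(Q),3,False)]; n=np.cross(b-a,c-a); l=np.linalg.norm(n)
    if l<1e-4: continue
    n/=l
    if abs(n[0])<.9: continue
    j=abs((Q-a)@n)<.003
    if best is None or j.sum()>best.sum(): best=j
B=Q[best]; n=np.linalg.svd(B-B.mean(0),full_matrices=False)[2][2]; n*=np.sign(n[0])
print(len(B),'normal',n.round(4),'tilt deg',np.degrees(np.arcsin(-n[2])).round(2),'yaw',np.arctan2(n[1],n[0]).round(4),'y ext',np.percentile(B[:,1],[.3,1,99,99.7]).round(4),'z',B[:,2].min().round(3),B[:,2].max().round(3))
for z in (0,.1): print('face x at z',z,(B.mean(0)[0]-(n[1]*(.016-B.mean(0)[1])+n[2]*(z-B.mean(0)[2]))/n[0]).round(4))
E
python3 brd.py
```

```text
1744 normal [ 0.9847  0.031  -0.1716] tilt deg 9.88 yaw 0.0314 y ext [-0.0592 -0.0575  0.0898  0.091 ] z 0.01 0.209
face x at z 0 0.5538
face x at z 0.1 0.5712
```

Emit:
move_arm(
  moves="0 0 -10 0 0 0 0.7;0 0 -20 0 0 0 0.7;0 0 -30 0 0 0 0.7;0 0 -35 0 0 0 0.7;0 0 -35 0 0 0 0.7;0 -25 -20 0 0 0 0.7;0 -35 0 0 0 0 0.7;0 -35 0 0 0 0 0.7;0 -35 0 0 0 0 0.7;0 -30 0 0 0 0 0.7;0 0 0 0 0 0 0.7;0 0 0 0 0 0 0.7",
)

```text
t: 24.0
eef_pos: [0.4541, 0.0083, 0.3627]
tcp_rot: [0.697, 0.713, -0.055, -0.053]
force: [-0.6, 1.0, 0.7]
width: 0.0263
finger_force: 0.0
```

```bash
python3 brd.py; python3 meas.py 2>/dev/null|head -1; python3 - <<'E'
from h import *
a=manip.get_image('side')[0];b=manip.get_image('top')[0]
x=cv2.resize(a[90:340,130:430],(480,400));y=cv2.resize(b[60:310,140:340],(320,400))
cv2.imwrite('pics/end.png',np.hstack([x,y]))
E
```

```text
1930 normal [ 0.9855  0.0303 -0.167 ] tilt deg 9.61 yaw 0.0307 y ext [-0.0592 -0.0574  0.0897  0.0909] z 0.01 0.209
face x at z 0 0.5545
face x at z 0.1 0.5714
win/digit profile {-22: 58, -21: 41, -20: 36, -19: 43, -18: 60, -17: 87, -16: 122, -15: 157, -14: 182, -13: 192, -12: 191, -11: 184, -10: 178, -9: 173, -8: 171, -7: 170, -6: 168, -5: 167, -4: 167, -3: 166, -2: 166, -1: 166, 0: 166, 1: 165, 2: 159, 3: 144, 4: 123, 5: 106, 6: 103, 7: 118, 8: 144, 9: 170, 10: 188, 11: 194, 12: 187, 13: 168, 14: 143, 15: 113, 16: 82, 17: 58, 18: 40, 19: 32, 20: 34, 21: 44, 22: 60}
```

View pics/end.png

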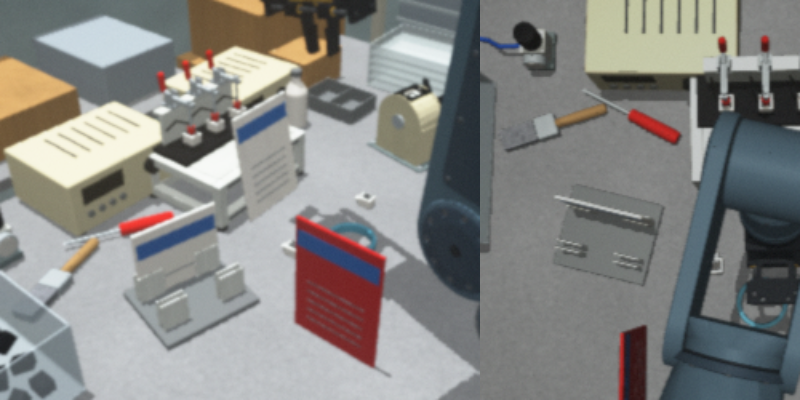

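The tall board leans on the middle of the frame front (picture 265,155), blue band up. The low board is still in the rack, everything else is in place, and the 7 is centred.

```bash
python3 -c "
from workcell import manip
print(manip.close_job())"
```

```text
the job is handed in; nothing more can be done
None
```

The job is handed in at about 24 s: the whole 7 shows within about 1 mm of the window's middle, and the tall board leans square and centred on the fixture's front at about 9.6°, blue band up.

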